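# Open the woofer carton and hold its springy flap back

## Robot

A 6-joint arm with a two-finger parallel gripper is mounted at the origin on the work surface. World frame = base frame: x ahead of the robot, y to its left, z up, the work surface at z = 0. Lengths are in m, angles in degrees, forces in N, time in s.
With the tool pointing down it reaches from about 0.3 to 0.75 m from the base axis. Payload 8.5 kg.
Tool frame: the origin (TCP) lies on the centre line of the jaws, within the pads' length; the fingertips stand 22 mm ahead of it and the grasp point (between the pads) lies 3 mm ahead of it (env.tip_reach is the distance from the TCP to the fingertips, in m); y points along the fingers, z is the direction in which the jaws open and shut, and the axes are right-handed (so a half turn about y gives the same grasp; the last joint's range is limited). The gripper opens to 85 mm and grips with 20 to 120 N. Pads are 22 mm wide; open, the fingers measure 114 mm over their backs; the gripper's body (76 mm by 85 mm) begins 54 mm behind the grasp point. The pads swing forward as they close: fully open they stand 13 mm farther back than shut.
Start: joints at [63.352, 21.807, 74.336, -0, 83.858, -12.336], TCP at [0.136, 0.533, 0.253] pointing down, gripper open.
Joint ranges: [-178.18, 178.18], [-50.72, 133.34], [12.68, 142.11], [-81.47, 261.47], [9.98, 163.14], [-165.26, 165.26]. Speed limits (degrees/s): [136.94, 136.94, 180, 180, 180, 180].

## Interface

Orientations are given as a 3x3 rotation matrix whose columns are the frame's x, y, z axes.
In Python, from rig import env, get_image gives the robot as it stands. The module is installed in compiled form; this text tells all that it offers.
- The arm moves only by the tool carry_out, never from a script. Its argument "targets" is a list that holds one entry, the list of rows, each a list of 7 numbers: the closure, from 0 (fully open) to 1 (shut), then the shift along the world's x, y, z in mm, then the turn, a rotation vector about the world's x, y, z in degrees. In form: [[[claw, dx, dy, dz, ax, ay, az], ...]]. A call has 1 to 20 rows; each row is the pose to reach, as a shift and turn from the pose commanded when the call began; what a row does not reach only later rows make up. A row lasts 1/12 s, in which the tool goes at most 41.7 mm and 7.16 degrees, less where a joint would pass 70% of its speed; a pose out of reach is approached as far as the arm can. A call with a gripper value outside its range is refused whole. The fingers move at their own pace and stop on an object; "squeeze" is the grip in N (left out, the last holds). Time passes only in rows, so rows that repeat a pose let the fingers close. It gives the time, the measured TCP pose, the force and the opening at its end, in the units of the state.
- env.observe(): the state, without advancing time (a new reading comes with each control period).
- get_image(name): name is "side" or "top" or "wrist"; returns a dict with "img" (480x640x3 uint8, red, green, blue), "fx", "fy", "cx", "cy" (pixels), "k1" (the pictures are not rectified: a ray, as slopes to the right and down, at radius r is drawn at 1 + k1 r^2 times it, then the intrinsics apply), "rvec" (rotation vector, rad) and "tvec" (3), from world to camera coordinates, as OpenCV has them. Camera axes: x right, y down, z forward; pixel columns grow to the right and rows downward; lengths in m; the calibration is good to about 2 mm. A picture is of the moment at which its call begins. There is no depth.
- env.close_job(): hands the job in, once; it reports no verdict.
The state is a dict: "time_s": time; "q": joint angles; "qvel": joint speeds; "joint_efforts": joint torques, N m; "position": TCP position; "tool_rot": TCP orientation; "ft_force": force on the tool from outside, world axes, zero at the start; "wrist_torque": the same for the moment, N m; "grip_width": finger opening in m.
Only numpy, scipy, OpenCV 4.12 (cv2) and the standard library are available. Lean on these libraries where they do the work, as an engineer would, in place of code of your own. Each camera call takes 0.05 s, during which the arm holds its last target.

## Task

Open the carton on the repair bench so that a colleague can lift the new woofer straight out: fold both long flaps well back past upright so that they stay out of the way, then swing up the short flap at the end away from the robot, which springs shut by itself, and hold it back with the fingers about 20 degrees past upright (110 degrees from shut). Finish while still holding it there, steady, and do not press on the woofer or shift the other things on the bench.

Things in the scene. Friction and masses are not known exactly. Their poses are not given: they have to be found in the camera images.
- carton: Cardboard carton, top up, outer length 220 mm (its x axis, pointing roughly away from the robot), width 160 mm (y axis), wall 4 mm, rim 120 mm above the bench. Origin: centre of its underside, on the bench. Stands firm, does not slide. Four flaps of 4 mm board, 80 mm from crease to free edge, hinge on the rim: two long (220 mm wide) on the long sides, lying over two short (148 mm wide) on the ends.
- flap_left (a joint): Long flap creased along the carton's +y side (crease 78 mm from the middle, 124 mm above the bench), rad: 0 = shut (level), 1.57 = upright, growing as it folds outward, away from the carton's middle, limit 3.5. Starts sprung half open (0.75 to 1.2), moves lightly and stays where it is left.
- flap_right (a joint): Long flap creased along the carton's -y side, the mirror image of flap_left; same joint values and start range, stays where it is left.
- flap_far (a joint): Short flap at the carton's +x end, away from the robot (crease 108 mm from the middle, 120 mm above the bench), rad: 0 = shut, 1.57 = upright, growing outward, limit 2.6. Starts at 0 under the long flaps, 55 mm free under its free edge, 28 mm from the middle. Stiff crease: always springs shut when let go, 0.02 N m at 0, 0.18 N m at 1.9 rad (3 N at 60 mm from the crease).
- flap_near (a joint): Short flap at the carton's -x end, nearest the robot, rad as for flap_far. It already hangs folded out (2.2 to 2.9) and stays there, so that end of the top is open.
- flap_far_panel: The board of the short far flap (80 x 148 x 4 mm, the one to be held). Origin: middle of its crease, on the underside of the board; its x axis runs along the board from the crease to the free edge, its z axis out of the face that is on top when shut.
- flap_left_edge (a point): Middle of the free edge of flap_left.
- flap_right_edge (a point): Middle of the free edge of flap_right.
- flap_far_edge (a point): Middle of the free edge of flap_far.
- woofer: The black loudspeaker driver lying face up in the carton, round frame 128 mm across (143 over its four screw ears), centred in the carton, its rim 62 mm above the bench (58 mm below the carton's rim), in grey foam. Origin: middle of its underside, 5 mm above the bench.
- battery_pack: Bystander: blue shrink-wrapped battery pack lying flat, 105 x 65 x 22 mm. Origin: centre of its underside.
- multimeter: Bystander: dark grey hand multimeter lying on its back, 150 x 75 x 36 mm. Origin: centre of its underside.
- solder_spool: Bystander: white spool of solder standing on its flange, 54 mm across, 38 mm high. Origin: centre of its underside.
- tape_roll: Bystander: yellow roll of tape lying flat, 72 mm across, 22 mm high. Origin: centre of its underside.
- parts_tin: Bystander: round yellow tin with a lid, 70 mm across, 26 mm high. Origin: centre of its underside.
- side_cutters: Bystander: side cutters with orange handles lying flat, 115 mm long, 16 mm high. Origin: on the bench, near the pivot.
- screwdriver: Bystander: screwdriver with a red handle lying flat, 170 mm long. Origin: centre of its underside.

How it is judged:
By the outcome, as a careful person would: the job done as asked, in the order asked, and still so for the second after the job is handed in, while the arm keeps its last pose, push and grip.
It also fails if it takes over 58 s, if anything falls off the work surface, if the arm or the gripper's body presses on something with over 40 N, if the wrist force passes 120 N, or if a joint passes its speed limit or range.

## Working session

There is one attempt and no reset: what is moved stays moved. The work goes in short steps, Python scripts to look and compute and a tool call to move; the robot and the scene stay as the last step left them, time stands still between calls to the robot, and variables do not carry over. Pictures are saved under pics/ and viewed, and the job is handed in when it is done.

Besides the shell and the picture viewer there is one more tool, called after ">>>" as name([rows], argument=value, ...), one row to a line, values as JSON. carry_out: Moves the arm, as the interface text tells. Its arguments: {"type":"object","properties":{"targets":{"type":"array"},"squeeze":{"type":"number"}},"required":["targets"]}

```bash
mkdir -p pics; cat > h.py <<'E'
import numpy as np, cv2
from rig import env, get_image
def snap(n,f):
    d=get_image(n); cv2.imwrite('pics/'+f,d['img'][:,:,::-1]); np.save('pics/%s.npy'%f,d,allow_pickle=True); return d
def load(f): return np.load('pics/%s.npy'%f,allow_pickle=True).item()
def ray(d,u,v):
    x=(u-d['cx'])/d['fx'];y=(v-d['cy'])/d['fy']
    X,Y=x,y
    for _ in range(20):
        s=1+d['k1']*(X*X+Y*Y); X,Y=x/s,y/s
    R=cv2.Rodrigues(np.array(d['rvec'],float))[0]; t=np.array(d['tvec'],float).ravel()
    return -R.T@t, R.T@np.array([X,Y,1.])
def onz(d,u,v,z):
    o,r=ray(d,u,v); return o+r*(z-o[2])/r[2]
def tri(d1,p1,d2,p2):
    o1,r1=ray(d1,*p1);o2,r2=ray(d2,*p2)
    s=np.linalg.lstsq(np.c_[r1,-r2],o2-o1,rcond=None)[0]
    a=o1+r1*s[0];b=o2+r2*s[1]; return (a+b)/2,np.linalg.norm(a-b)
def proj(d,P):
    R=cv2.Rodrigues(np.array(d['rvec'],float))[0]; c=R@np.array(P,float)+np.array(d['tvec'],float).ravel()
    x,y=c[0]/c[2],c[1]/c[2]; s=1+d['k1']*(x*x+y*y)
    return np.array([d['cx']+d['fx']*x*s,d['cy']+d['fy']*y*s])
E
python3 - <<'E'
from h import *
for n in('side','top','wrist'):
    d=snap(n,n+'0.png'); o,r=ray(d,d['cx'],d['cy']); print(n,o.round(3),r.round(3),d['fx'],d['k1'])
s=env.observe()
for k in s: print(k,np.round(s[k],4).tolist())
print(env.tip_reach)
E
```

```text
side [ 0.263 -0.977  1.131] [ 0.186  0.671 -0.717] 531.3483919194127 -0.1581513160209992
top [0.395 0.011 1.104] [ 0.108 -0.023 -0.994] 439.13008928985647 -0.02069231480145433
wrist [0.055 0.553 0.374] [ 0.312 -0.082 -0.947] 345.2083492883451 -0.06522195936992055
time_s 0.15
q [63.3533, 21.8325, 74.37, -0.0005, 83.8569, -12.3376]
qvel [0.0392, -0.137, -0.1995, -0.0388, 0.0479, -0.0085]
joint_efforts [0.0015, -44.8628, -23.134, -0.0002, 0.0038, -0.0001]
position [0.1359, 0.5328, 0.2529]
tool_rot [[0.969, -0.0005, 0.2472], [-0.2472, -0.0009, 0.969], [-0.0002, -1.0, -0.001]]
ft_force [-0.1721, 0.2103, -0.7699]
wrist_torque [0.0077, 0.0344, 0.0144]
grip_width 0.0854
0.022
```

View pics/side0.png

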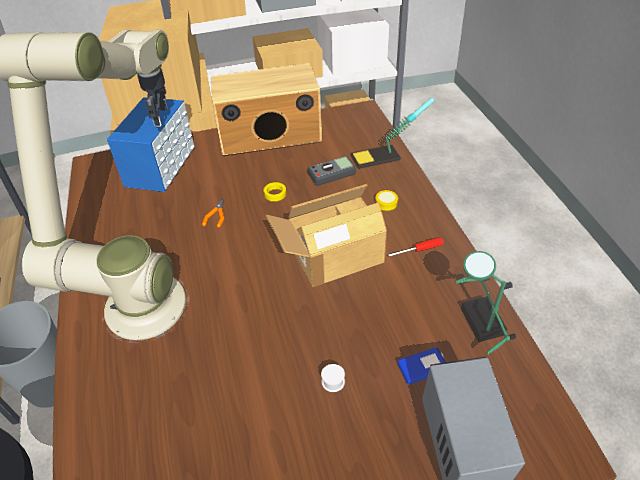

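View pics/top0.png

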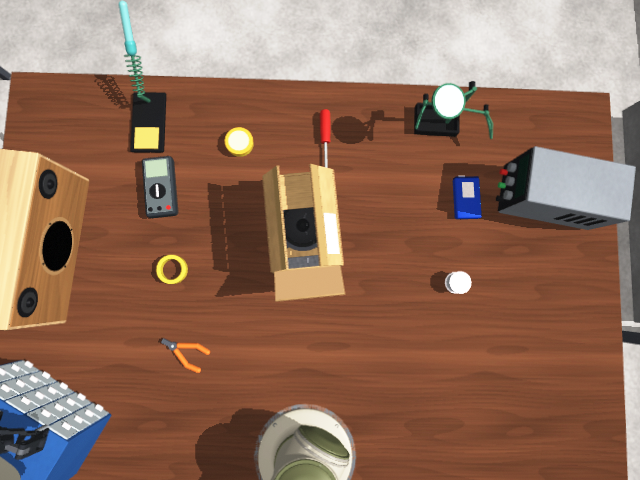

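View pics/wrist0.png

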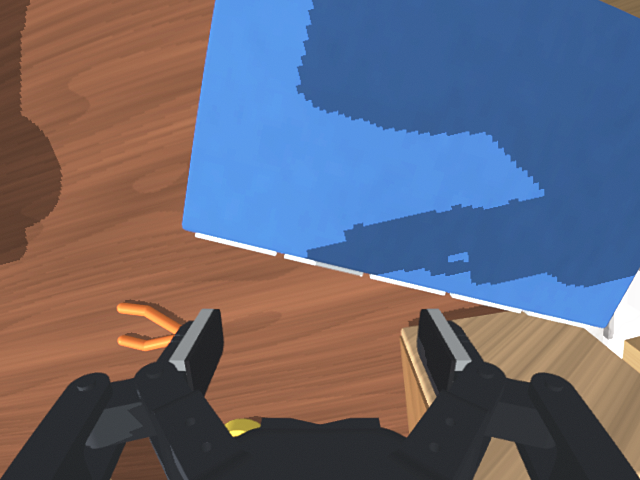

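```bash
python3 - <<'E'
from h import *
a=load('top0.png')['img'][140:320,220:380,::-1]; cv2.imwrite('pics/c1.png',cv2.resize(a,None,fx=3.3,fy=3.3,interpolation=cv2.INTER_CUBIC))
a=load('side0.png')['img'][170:300,250:410,::-1]; cv2.imwrite('pics/c2.png',cv2.resize(a,None,fx=4.5,fy=4.5,interpolation=cv2.INTER_CUBIC))
E
```

```text
(no output)
```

View pics/c1.png

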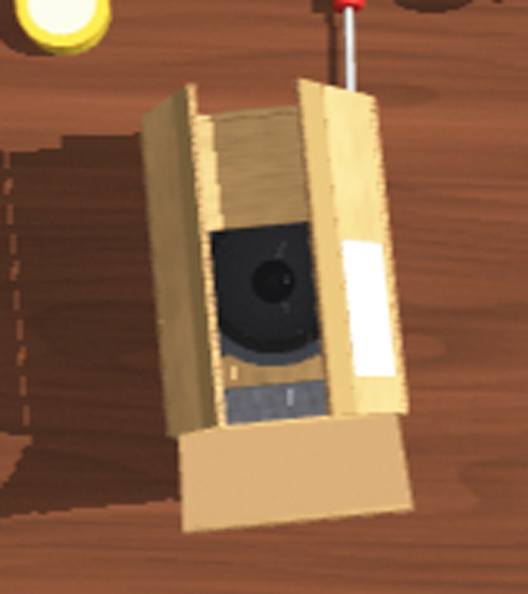

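View pics/c2.png

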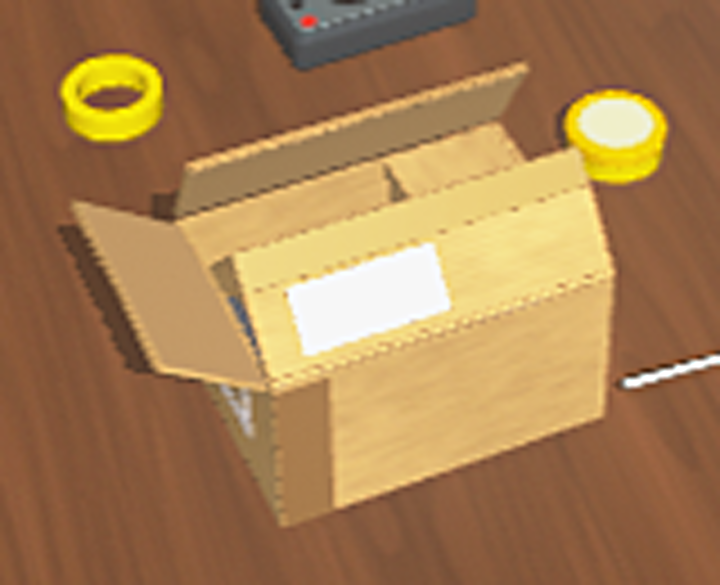

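```bash
python3 - <<'E'
from h import *
t=load('top0.png');s=load('side0.png')
T=lambda x,y:(220+x/3.3,140+y/3.3)
S=lambda x,y:(250+x/4.5,170+y/4.5)
b1=onz(s,*S(285,525),0);b2=onz(s,*S(604,417),0)
d=b2-b1;L=np.linalg.norm(d);e=d/L;n=np.array([-e[1],e[0],0]);c=(b1+b2)/2+n*.08
print('side bottom',b1,b2,L,'yaw',np.degrees(np.arctan2(e[1],e[0])),'c',c)
R1=onz(t,*T(378,97),.124);R2=onz(t,*T(407,413),.124);L1=onz(t,*T(142,118),.124);L2=onz(t,*T(178,438),.124)
for k in(R1,R2,L1,L2):print(k.round(4))
print('len',np.linalg.norm(R1-R2),np.linalg.norm(L1-L2),'c',(R1+R2+L1+L2)/4)
for a in(R1-R2,L1-L2):print(np.degrees(np.arctan2(a[1],a[0])))
print('width',np.linalg.norm((R1+R2-L1-L2)/2))
for nm,a,b in(('Rfar',(300,80),(580,148)),('Rnear',(330,418),(235,253)),('Lfar',(192,84),(527,66)),('Lnear',(222,428),(186,163))):
    print(nm,tri(t,T(*a),s,S(*b)))
for nm,a,b in(('nearflap L',(183,532),(75,203)),('nearflap R',(412,510),(158,373)),):
    print(nm,tri(t,T(*a),s,S(*b)))
E
```

```text
side bottom [ 0.4599135  -0.07322863  0.        ] [ 0.67596561 -0.04920686  0.        ] 0.21738344105908453 yaw 6.34437772247346 c [0.55909922 0.01829231 0.        ]
[ 0.6734 -0.0504  0.124 ]
[ 0.4544 -0.0742  0.124 ]
[0.6536 0.1124 0.124 ]
[0.4337 0.0801 0.124 ]
len 0.22030000163435126 0.22226160383155638 c [0.55376644 0.01697421 0.124     ]
6.20506019270661
8.354228418128448
width 0.15988883962566044
Rfar (array([0.66839994, 0.00418421, 0.18371256]), np.float64(0.0041739242337024834))
Rnear (array([ 0.44965044, -0.02049908,  0.18480403]), np.float64(0.006733598655212992))
Lfar (array([0.65994062, 0.0737729 , 0.19393013]), np.float64(0.0028776747728274815))
Lnear (array([0.43970015, 0.0474171 , 0.19819225]), np.float64(0.004158575328493818))
nearflap L (array([0.37439594, 0.07175959, 0.1634592 ]), np.float64(0.005120940671028904))
nearflap R (array([ 0.39126632, -0.07561207,  0.16079472]), np.float64(0.0038934134900212485))
```

```bash
python3 - <<'E'
from h import *
w=load('wrist0.png');t=load('top0.png');s=load('side0.png')
R=cv2.Rodrigues(np.array(w['rvec'],float))[0];print('right',R[0].round(2),'down',R[1].round(2))
# blue box front upper edge corners: top vs side / wrist
print(onz(w,183,228,.2),onz(w,605,335,.2))
print(tri(w,(215,0),t,(28,362)),tri(w,(183,228),t,(108,410)))
print([proj(t,p).round(0) for p in ([.136,.533,.23],[.25,.4,.23],[.55,.05,.23])])
for u,v in((168,270),(157,187),(238,141),(458,283),(467,197),(328,108),(328,165),(185,352)): print((u,v),onz(t,u,v,.02).round(3))
E
```

```text
right [ 0.25  0.97 -0.  ] down [ 0.92 -0.23  0.32]
[0.08693389 0.46941808 0.2       ] [0.21578687 0.69440651 0.2       ]
(array([0.15447414, 0.52568096, 0.33241227]), np.float64(0.22104680017815076)) (array([0.11454395, 0.42941102, 0.1052157 ]), np.float64(0.02329475289145241))
[array([ 28., 420.]), array([102., 361.]), array([287., 213.])]
(168, 270) [0.438 0.347 0.02 ]
(157, 187) [0.645 0.387 0.02 ]
(238, 141) [0.77 0.19 0.02]
(458, 283) [ 0.423 -0.37   0.02 ]
(467, 197) [ 0.642 -0.396  0.02 ]
(328, 108) [ 0.865 -0.037  0.02 ]
(328, 165) [ 0.714 -0.04   0.02 ]
(185, 352) [0.242 0.295 0.02 ]
```

>>> carry_out([
  [[1, 0, 0, 40, 0, 0, 0], [1, 10, -15, 60, 0, 0, 0], [1, 30, -40, 60, 0, 0, 7], [1, 56, -68, 58, 0, 0, 14], [1, 82, -99, 56, 0, 0, 21], [1, 108, -131, 54, 0, 0, 21], [1, 134, -162, 52, 0, 0, 21], [1, 160, -194, 50, 0, 0, 21], [1, 186, -225, 48, 0, 0, 21], [1, 212, -257, 46, 0, 0, 21], [1, 238, -288, 44, 0, 0, 21], [1, 264, -320, 42, 0, 0, 21], [1, 290, -351, 40, 0, 0, 21], [1, 316, -383, 38, 0, 0, 21], [1, 342, -414, 34, 0, 0, 21], [1, 368, -446, 28, 0, 0, 21], [1, 394, -477, 22, 0, 0, 21], [1, 419, -507, 15, 0, 0, 21], [1, 419, -507, 10, 0, 0, 21], [1, 419, -507, 10, 0, 0, 21]],
], squeeze=60)

```text
time_s: 1.82
position: [0.5552, 0.0245, 0.2613]
tool_rot: [[0.994, -0.004, -0.114], [0.114, 0.001, 0.994], [-0.003, -1.0, 0.001]]
ft_force: [-0.1, 1.1, -0.6]
grip_width: 0.0002
```

```bash
python3 - <<'E'
from h import *
for n in('side','top','wrist'): snap(n,n+'1.png')
s=env.observe()
for k in('time_s','q','position','tool_rot','ft_force','grip_width'): print(k,np.round(s[k],4).tolist())
a=load('top1.png')['img'][140:320,220:380,::-1]; a=cv2.resize(a,None,fx=3,fy=3,interpolation=cv2.INTER_CUBIC)
cv2.imwrite('pics/c3.png',a)
a=load('side1.png')['img'][130:300,250:410,::-1]; cv2.imwrite('pics/c4.png',cv2.resize(a,None,fx=3.5,fy=3.5,interpolation=cv2.INTER_CUBIC))
E
```

```text
time_s 1.9667
q [-9.4572, 21.9095, 72.4135, 0.01, 85.6688, -106.2032]
position [0.5544, 0.0268, 0.2638]
tool_rot [[0.9931, 0.0002, -0.1175], [0.1175, 0.0001, 0.9931], [0.0002, -1.0, 0.0001]]
ft_force [0.1487, 0.4629, 1.1304]
grip_width -0.0
```

View pics/c4.png

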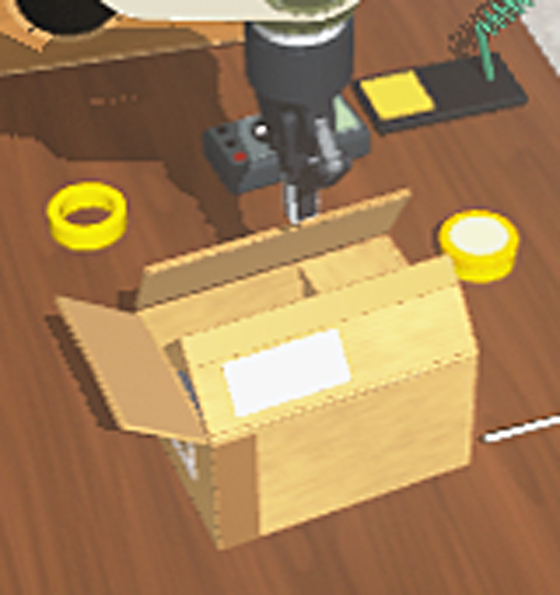

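View pics/wrist1.png

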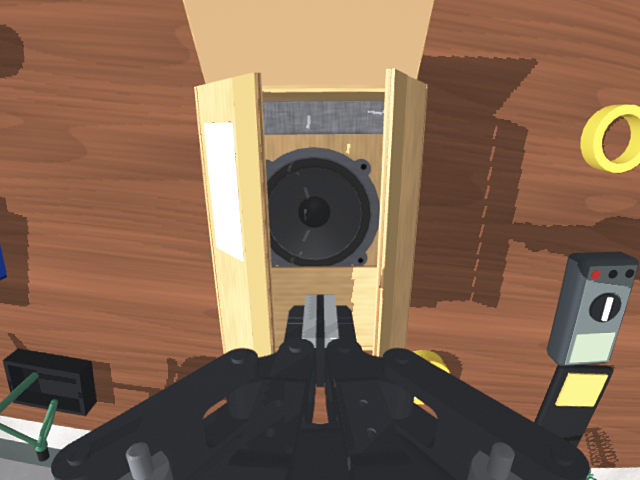

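```bash
python3 - <<'E'
from h import *
w=load('wrist1.png'); t=load('top1.png');s=load('side1.png')
C=np.array([.556,.0175,0]);a=np.radians(6.75);ex=np.array([np.cos(a),np.sin(a),0]);ey=np.array([-ex[1],ex[0],0])
f=lambda P:np.round([(P-C)@ex,(P-C)@ey,P[2]],4)
for n,u,v,z in(('Rcrease near',195,87,.124),('Rcrease far',222,350,.124),('Lcrease near',427,85,.124),('Lcr far',408,350,.124),('near rim L',263,90,.12),('near rim R',387,90,.12),('farflap edge',268,266,.12),('far edge',380,266,.12),('woofer c',315,211,.05),('woof top',316,148,.062)):
    print(n,f(onz(w,u,v,z)),onz(w,u,v,z).round(4))
print('Redge near far z.184',f(onz(w,260,73,.184)),f(onz(w,272,350,.184)))
print('Ledge',f(onz(w,386,69,.196)),f(onz(w,380,320,.196)))
print(f(onz(w,320,295,.24)))
E
```

```text
Rcrease near [-0.1107 -0.0794  0.124 ] [ 0.4554 -0.0744  0.124 ]
Rcrease far [ 0.1077 -0.0804  0.124 ] [ 0.6724 -0.0496  0.124 ]
Lcrease near [-0.1114  0.0838  0.124 ] [0.4355 0.0876 0.124 ]
Lcr far [0.1079 0.0875 0.124 ] [0.6529 0.1171 0.124 ]
near rim L [-0.1083 -0.032   0.12  ] [ 0.4522 -0.027   0.12  ]
near rim R [-0.1081  0.0564  0.12  ] [0.442  0.0608 0.12  ]
farflap edge [ 0.0271 -0.0348  0.12  ] [ 0.587  -0.0139  0.12  ]
far edge [0.0274 0.0581 0.12  ] [0.5763 0.0784 0.12  ]
woofer c [-0.0025  0.0034  0.05  ] [0.5531 0.0206 0.05  ]
woof top [-0.0641  0.0049  0.062 ] [0.4918 0.0148 0.062 ]
Redge near far z.184 [-0.1109 -0.0234  0.184 ] [ 0.0632 -0.025   0.184 ]
Ledge [-0.111   0.0417  0.196 ] [0.0321 0.0459 0.196 ]
[-0.0085  0.0084  0.24  ]
```

>>> carry_out([
  [[1, 0, 0, -25, 0, 0, 0], [1, 0, 0, -50, 0, 0, 0], [1, 0, 0, -73, 0, 0, 0], [1, -1.4, 12, -73, 0, 0, 0], [1, -2.8, 24, -73, 0, 0, 0], [1, -4.2, 36, -73, 0, 0, 0], [1, -5.6, 48, -73, 0, 0, 0], [1, -7, 60, -73, 0, 0, 0], [1, -8.2, 70, -73, 0, 0, 0], [1, -9.4, 80, -73, 0, 0, 0], [1, -10.8, 91, -73, 0, 0, 0], [1, -12, 101, -78, 0, 0, 0], [1, -13, 109, -86, 0, 0, 0], [1, -13.6, 115, -93, 0, 0, 0], [1, -14, 119, -97, 0, 0, 0], [1, -14, 119, -97, 0, 0, 0], [1, -13, 110, -72, 0, 0, 0], [1, -9.4, 80, -70, 0, 0, 0], [1, -5, 42, -70, 0, 0, 0], [1, 0, 5, -70, 0, 0, 0]],
])

```text
time_s: 3.63
position: [0.555, 0.0296, 0.1938]
tool_rot: [[0.993, 0.001, -0.118], [0.118, -0.0, 0.993], [0.001, -1.0, -0.0]]
ft_force: [0.3, 0.2, 1.1]
grip_width: 0.0002
```

```bash
cat > look.py <<'E'
import sys
from h import *
k=sys.argv[1]
t=snap('top','top%s.png'%k);s=snap('side','side%s.png'%k);w=snap('wrist','wrist%s.png'%k)
a=cv2.resize(t['img'][140:320,210:400,::-1],None,fx=2.1,fy=2.1,interpolation=cv2.INTER_CUBIC)
b=cv2.resize(s['img'][130:300,240:420,::-1],None,fx=2.2,fy=2.2,interpolation=cv2.INTER_CUBIC)
h=max(a.shape[0],b.shape[0]);o=np.zeros((h,a.shape[1]+b.shape[1],3),np.uint8);o[:a.shape[0],:a.shape[1]]=a;o[:b.shape[0],a.shape[1]:]=b
cv2.imwrite('pics/m%s.png'%k,o)
q=env.observe()
for k in('time_s','q','position','tool_rot','ft_force'): print(k,np.round(q[k],4).tolist())
E
python3 look.py 2
```

```text
time_s 3.7833
q [-9.275, 25.2745, 79.1289, -0.0063, 75.591, -105.7119]
position [0.5553, 0.0283, 0.1933]
tool_rot [[0.9937, 0.0001, -0.1121], [0.1121, -0.0001, 0.9937], [0.0001, -1.0, -0.0001]]
ft_force [-0.1338, 0.7654, -0.3111]
```

View pics/m2.png

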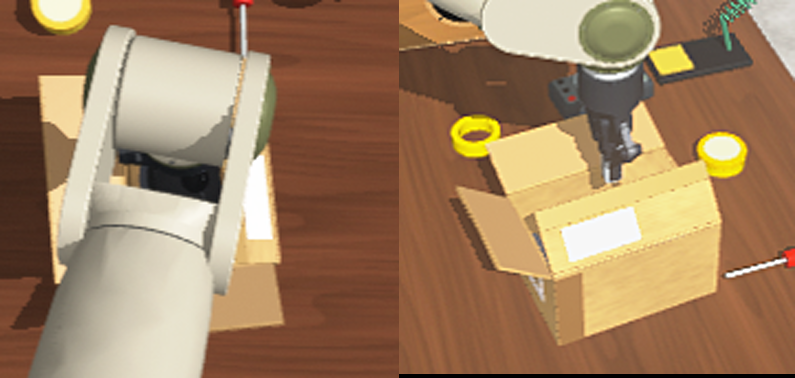

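>>> carry_out([
  [[1, 1.8, -15, -3, 0, 0, 0], [1, 3.3, -28, -3, 0, 0, 0], [1, 4.7, -40, -3, 0, 0, 0], [1, 6, -52, -3, 0, 0, 0], [1, 7.5, -64, -3, 0, 0, 0], [1, 9, -76, -3, 0, 0, 0], [1, 10, -86, -3, 0, 0, 0], [1, 11, -96, -3, 0, 0, 0], [1, 12.4, -106, -4, 0, 0, 0], [1, 13.5, -116, -9, 0, 0, 0], [1, 14.5, -124, -17, 0, 0, 0], [1, 15, -129, -23, 0, 0, 0], [1, 15.4, -132, -27, 0, 0, 0], [1, 15.4, -132, -27, 0, 0, 0], [1, 14, -122, 0, 0, 0, 0], [1, 10, -90, 20, 0, 0, 0], [1, 6, -50, 35, 0, 0, 0], [1, 1, -15, 45, 0, 0, 0], [1, -5, -10, 60, 0, 0, 0], [1, -10, -10, 70, 0, 0, 0]],
])

```text
time_s: 5.45
position: [0.5445, 0.0233, 0.2649]
tool_rot: [[0.993, 0.002, -0.12], [0.12, -0.0, 0.993], [0.002, -1.0, -0.0]]
ft_force: [1.4, -0.3, -0.2]
grip_width: -0.0001
```

```bash
python3 look.py 3
```

```text
time_s 5.6
q [-10.2953, 20.8964, 74.0088, -0.0135, 85.0085, -106.9581]
position [0.545, 0.0204, 0.2638]
tool_rot [[0.9932, 0.0014, -0.116], [0.116, -0.0005, 0.9932], [0.0014, -1.0, -0.0007]]
ft_force [-0.5654, 0.188, -0.2019]
```

View pics/m3.png

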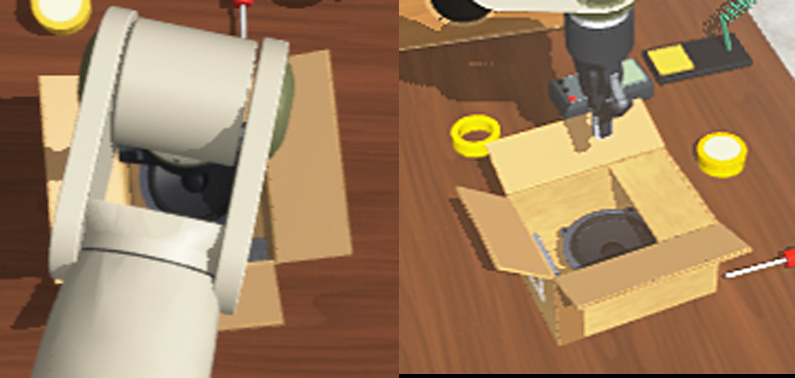

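View pics/wrist3.png

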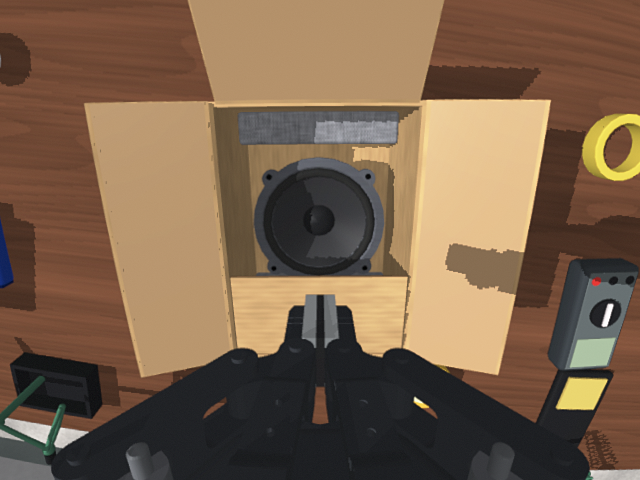

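```bash
python3 - <<'E'
from h import *
w=load('wrist3.png')
C=np.array([.555,.0195,0]);a=np.radians(6.75);ex=np.array([np.cos(a),np.sin(a),0]);ey=np.array([-ex[1],ex[0],0])
f=lambda P:np.round([(P-C)@ex,(P-C)@ey,P[2]],4)
for n,u,v,z in(('Rcr near',210,102,.124),('R crease far',232,345,.124),('Lcr near',425,101,.124),('L far',404,345,.124),('flap edge R',230,277,.124),('flap edge L',408,276,.124),('woofer c',319,218,.062),('top',319,157,.062),('bot',319,275,.062)):
    print(n,f(onz(w,u,v,z)))
P=onz
g=lambda z:(f(onz(w,85,103,z)),f(onz(w,549,100,z)),f(onz(w,141,376,z)),f(onz(w,499,373,z)))
for z in(.13,.15,.17):print(z,g(z))
E
```

```text
Rcr near [-0.1093 -0.0768  0.124 ]
R crease far [ 0.0953 -0.0781  0.124 ]
Lcr near [-0.1096  0.0768  0.124 ]
L far [0.0953 0.0774 0.124 ]
flap edge R [ 0.0276 -0.0736  0.124 ]
flap edge L [0.0268 0.075  0.124 ]
woofer c [-0.0064  0.0006  0.062 ]
top [-0.0644  0.0007  0.062 ]
bot [0.054  0.0004 0.062 ]
0.13 (array([-0.1109, -0.1667,  0.13  ]), array([-0.1121,  0.165 ,  0.13  ]), array([ 0.1274, -0.1663,  0.13  ]), array([0.1239, 0.1681, 0.13  ]))
0.15 (array([-0.1096, -0.1535,  0.15  ]), array([-0.1107,  0.1523,  0.15  ]), array([ 0.1101, -0.1531,  0.15  ]), array([0.1069, 0.1551, 0.15  ]))
0.17 (array([-0.1082, -0.1402,  0.17  ]), array([-0.1092,  0.1396,  0.17  ]), array([ 0.0928, -0.1399,  0.17  ]), array([0.0899, 0.1421, 0.17  ]))
```

```bash
cat > plan.py <<'E'
from h import *
C=np.array([.555,.0195,0]);A=np.radians(6.75);ex=np.array([np.cos(A),np.sin(A),0]);ey=np.array([-ex[1],ex[0],0])
def tcp(tx,tz,phi,y=0):
    p=np.radians(phi);u=np.array([-np.sin(p),np.cos(p)])
    q=np.array([tx,tz])+.022*u
    return C+ex*q[0]+ey*y+np.array([0,0,q[1]])
def tip(th,phi,s,g=0):
    p=np.radians(phi);t=np.radians(th);u=np.array([-np.sin(p),np.cos(p)]);n=np.array([np.cos(p),np.sin(p)])
    r=.08 if th<90-phi else .08-s
    P=np.array([.108-r*np.cos(t),.12+r*np.sin(t)])
    T=P-.011*n-(s*u if th<90-phi else 0)-g*n
    return T
E
python3 - <<'E'
from plan import *
P0=np.array([.545,.021,.263])
print('pre',[(1000*(tcp(x,z,30)-P0)).round(1).tolist() for x,z in((-.005,.16),(.015,.13),(.028,.090))])
P1=tcp(.028,.090,30)
for th,phi,s in((0,30,.028),(6,30,.027),(12,30,.026),(18,30,.025),(24,30,.024),(30,30,.023),(36,30,.022),(42,29,.022),(48,27,.021),(54,24,.02),(60,21,.02),(66,18,.02),(72,14,.02),(78,10,.02),(84,6,.02),(90,2,.02),(95,-2,.02),(100,-6,.02),(105,-9,.02),(110,-10,.02)):
    T=tip(th,phi,s); d=1000*(tcp(*T,phi)-P1); rv=-ey*(phi-30)
    print(th,phi,T.round(4),d.round(1).tolist(),rv.round(1).tolist())
E
```

```text
pre [[-5.9, -3.4, -83.9], [14.0, -1.0, -113.9], [26.9, 0.5, -153.9]]
0 30 [0.0325 0.0903] [4.4, 0.5, 0.3] [0.0, -0.0, -0.0]
6 30 [0.0324 0.0995] [4.4, 0.5, 9.5] [0.0, -0.0, -0.0]
12 30 [0.0332 0.1086] [5.2, 0.6, 18.6] [0.0, -0.0, -0.0]
18 30 [0.0349 0.1176] [6.8, 0.8, 27.6] [0.0, -0.0, -0.0]
24 30 [0.0374 0.1263] [9.3, 1.1, 36.3] [0.0, -0.0, -0.0]
30 30 [0.0407 0.1346] [12.6, 1.5, 44.6] [0.0, -0.0, -0.0]
36 30 [0.0448 0.1425] [16.6, 2.0, 52.5] [0.0, -0.0, -0.0]
42 29 [0.0496 0.149 ] [21.8, 2.6, 59.1] [-0.1, 1.0, 0.0]
48 27 [0.0542 0.1557] [27.0, 3.2, 66.3] [-0.4, 3.0, 0.0]
54 24 [0.0591 0.162 ] [32.9, 3.9, 73.0] [-0.7, 6.0, 0.0]
60 21 [0.0649 0.1667] [39.7, 4.7, 78.2] [-1.1, 8.9, 0.0]
66 18 [0.0712 0.1707] [47.1, 5.6, 82.5] [-1.4, 11.9, 0.0]
72 14 [0.0774 0.174 ] [54.7, 6.5, 86.3] [-1.9, 15.9, 0.0]
78 10 [0.084  0.1766] [62.7, 7.4, 89.3] [-2.4, 19.9, 0.0]
84 6 [0.0908 0.1785] [71.0, 8.4, 91.3] [-2.8, 23.8, 0.0]
90 2 [0.097  0.1796] [78.7, 9.3, 92.6] [-3.3, 27.8, 0.0]
95 -2 [0.1022 0.1802] [85.4, 10.1, 93.1] [-3.8, 31.8, 0.0]
100 -6 [0.1075 0.1802] [92.1, 10.9, 93.1] [-4.2, 35.8, 0.0]
105 -9 [0.1127 0.1797] [98.4, 11.6, 92.4] [-4.6, 38.7, 0.0]
110 -10 [0.1177 0.1783] [103.8, 12.3, 90.9] [-4.7, 39.7, 0.0]
```

>>> carry_out([
  [[1, -1, -1, -10, 0.7, -6, 0], [1, -2, -2, -25, 1.4, -12, 0], [1, -3, -3, -45, 2.1, -18, 0], [1, -5, -3.4, -65, 2.8, -24, 0], [1, -6, -3.4, -84, 3.5, -29.8, 0], [1, 4, -2, -99, 3.5, -29.8, 0], [1, 14, -1, -114, 3.5, -29.8, 0], [1, 18, -0.5, -127, 3.5, -29.8, 0], [1, 22.5, 0, -140, 3.5, -29.8, 0], [1, 26.9, 0.5, -154, 3.5, -29.8, 0], [1, 26.9, 0.5, -154, 3.5, -29.8, 0], [1, 26.9, 0.5, -154, 3.5, -29.8, 0]],
])

```text
time_s: 6.6
position: [0.5715, 0.0205, 0.1082]
tool_rot: [[0.862, 0.495, -0.115], [0.099, 0.058, 0.993], [0.498, -0.867, 0.001]]
ft_force: [-0.3, -0.4, -0.1]
grip_width: -0.0003
```

```bash
python3 look.py 4
```

```text
time_s 6.75
q [-14.0464, 25.5553, 103.4598, 25.0768, 24.6381, -131.1611]
position [0.5719, 0.0209, 0.1099]
tool_rot [[0.8597, 0.4974, -0.1158], [0.1004, 0.0577, 0.9933], [0.5007, -0.8656, -0.0004]]
ft_force [0.6378, 0.2797, 0.4288]
```

View pics/m4.png

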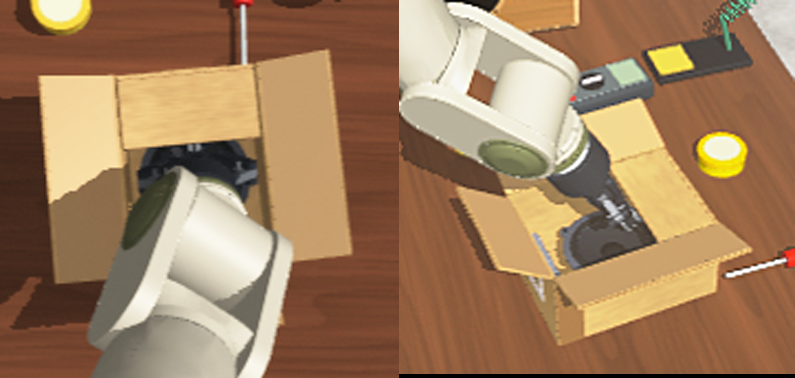

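View pics/wrist4.png

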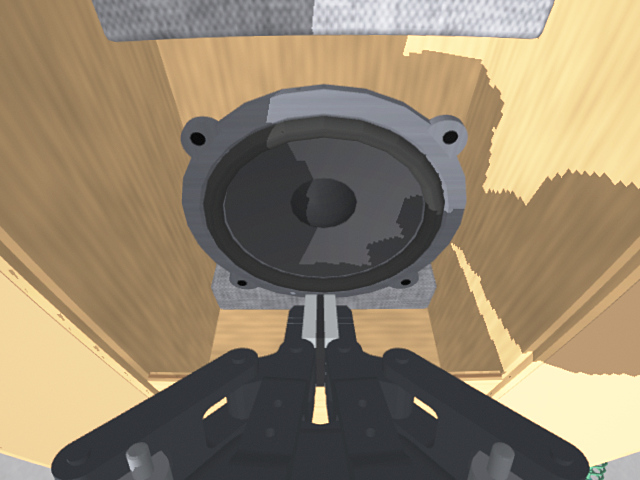

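```bash
python3 - <<'E'
from plan import *
w=load('wrist4.png'); s=load('side4.png')
print(ray(w,320,240)[0].round(3),ray(w,320,240)[1].round(2))
for n,x,y,z in(('edge R',.028,-.074,.12),('edge L',.028,.074,.12),('crease',.108,-.074,.12),('farwall bottom',.106,-.074,.0),('farwall bottomL',.106,.074,.0),('tip',.028,0,.09),('tipfront',.0375,0,.0955)):
    P=C+ex*x+ey*y+[0,0,z]; print(n,proj(w,P).round(0),proj(s,P).round(0))
a=s['img'][180:290,300:400,::-1];cv2.imwrite('pics/c5.png',cv2.resize(a,None,fx=5,fy=5,interpolation=cv2.INTER_CUBIC))
E
```

```text
[0.44  0.005 0.173] [ 0.74  0.09 -0.66]
edge R [150. 371.] [357. 240.]
edge L [497. 370.] [335. 206.]
crease [201. 420.] [384. 231.]
farwall bottom [232. 261.] [381. 261.]
farwall bottomL [413. 261.] [359. 228.]
tip [323. 310.] [345. 230.]
tipfront [323. 330.] [349. 228.]
```

View pics/c5.png

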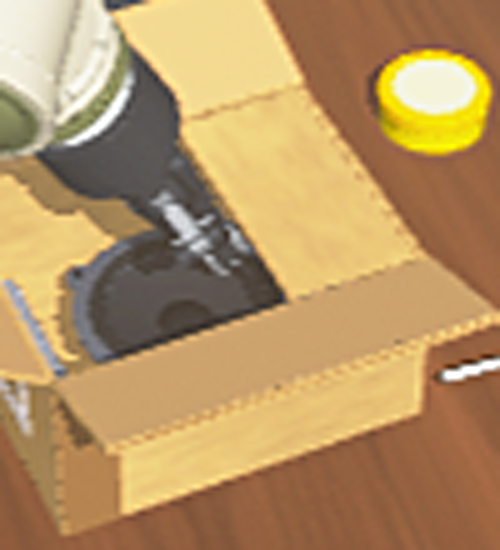

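>>> carry_out([
  [[1, 4.4, 0.5, 1, 0, 0, 0], [1, 4.6, 0.5, 9.5, 0, 0, 0], [1, 5.2, 0.6, 18.6, 0, 0, 0], [1, 6.8, 0.8, 27.6, 0, 0, 0], [1, 9.3, 1.1, 36.3, 0, 0, 0], [1, 12.6, 1.5, 44.6, 0, 0, 0], [1, 16.6, 2, 52.5, 0, 0, 0], [1, 21.8, 2.6, 59, -0.1, 1, 0], [1, 27, 3.2, 66, -0.4, 3, 0], [1, 33, 3.9, 73, -0.7, 6, 0], [1, 39.7, 4.7, 78, -1.1, 9, 0], [1, 47, 5.6, 82.5, -1.4, 12, 0], [1, 54.7, 6.5, 86, -1.9, 16, 0], [1, 62.7, 7.4, 89, -2.4, 20, 0], [1, 71, 8.4, 91, -2.8, 23.8, 0], [1, 78.7, 9.3, 92.5, -3.3, 27.8, 0], [1, 85.4, 10.1, 93, -3.8, 31.8, 0], [1, 92, 10.9, 93, -4.2, 35.8, 0], [1, 98.4, 11.6, 92.4, -4.6, 38.7, 0], [1, 103.8, 12.3, 91, -4.7, 39.7, 0]],
])

```text
time_s: 8.42
position: [0.6765, 0.0338, 0.2009]
tool_rot: [[0.978, -0.174, -0.116], [0.114, -0.022, 0.993], [-0.175, -0.984, -0.002]]
ft_force: [-1.7, 0.1, 2.2]
grip_width: -0.0
```

```bash
python3 look.py 5
```

```text
time_s 8.5667
q [-6.3286, 41.4962, 47.9884, -2.3394, 100.1867, -103.215]
position [0.6759, 0.0337, 0.2006]
tool_rot [[0.9783, -0.1714, -0.1162], [0.1142, -0.0214, 0.9932], [-0.1727, -0.985, -0.0014]]
ft_force [-3.0452, -0.4441, 0.9785]
```

View pics/m5.png

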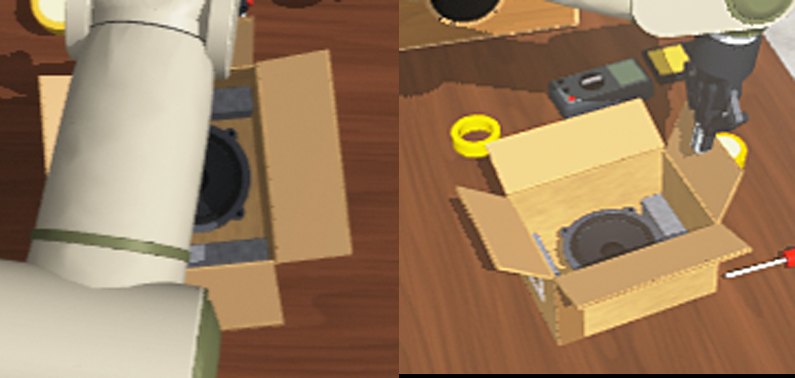

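View pics/wrist5.png

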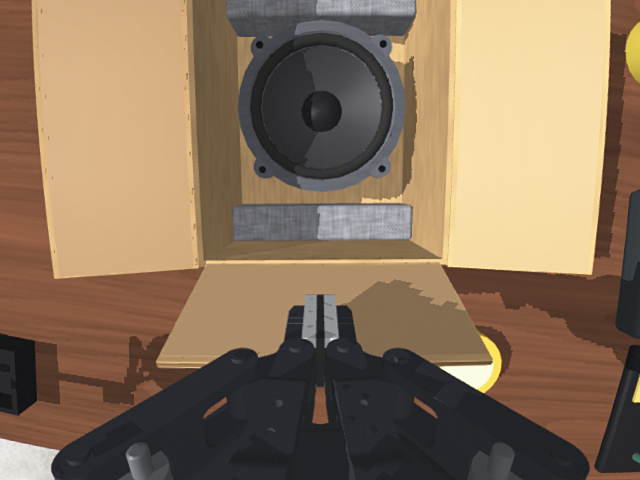

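```bash
cat > ang.py <<'E'
from plan import *
import sys
k=sys.argv[1]
w=load('wrist%s.png'%k);s=load('side%s.png'%k)
for th in(104,107,110,113,116):
    t=np.radians(th);o=[]
    for off in(0,.004):
      for y in(-.074,.074):
        x=.108-.08*np.cos(t)+off*np.sin(t);z=.12+.08*np.sin(t)+off*np.cos(t)
        P=C+ex*x+ey*y+[0,0,z];o+= [proj(w,P).round(1).tolist(),proj(s,P).round(1).tolist()]
    print(th,'inner R w,s',o[0],o[1],'L',o[2],o[3],'outer R',o[4],o[5],'L',o[6])
a=w['img'][340:380,140:200,::-1];b=w['img'][340:380,460:520,::-1]
c=s['img'][180:240,370:410,::-1]
cv2.imwrite('pics/z%s.png'%k,np.vstack([cv2.resize(np.hstack([a,b]),(720,240),interpolation=cv2.INTER_NEAREST)]))
cv2.imwrite('pics/y%s.png'%k,cv2.resize(c,(400,600),interpolation=cv2.INTER_NEAREST))
E
python3 ang.py 5
```

```text
104 inner R w,s [149.4, 346.1] [392.0, 208.0] L [494.4, 345.5] [366.9, 175.4] outer R [151.3, 353.5] [393.3, 207.9] L [492.4, 352.8]
107 inner R w,s [151.5, 353.6] [393.3, 207.9] L [492.2, 353.0] [368.2, 175.3] outer R [153.6, 360.4] [394.6, 207.8] L [490.1, 359.8]
110 inner R w,s [153.8, 360.6] [394.6, 207.9] L [489.9, 359.9] [369.5, 175.3] outer R [156.0, 366.8] [395.8, 207.9] L [487.7, 366.2]
113 inner R w,s [156.2, 366.9] [395.9, 207.9] L [487.5, 366.3] [370.7, 175.4] outer R [158.6, 372.6] [397.1, 207.9] L [485.1, 372.1]
116 inner R w,s [158.8, 372.7] [397.1, 208.0] L [484.9, 372.1] [371.9, 175.5] outer R [161.2, 377.8] [398.3, 208.1] L [482.5, 377.3]
```

View pics/z5.png

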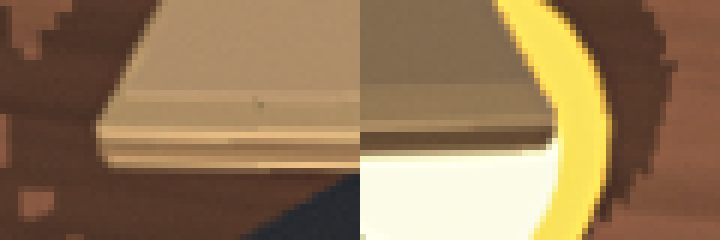

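View pics/y5.png

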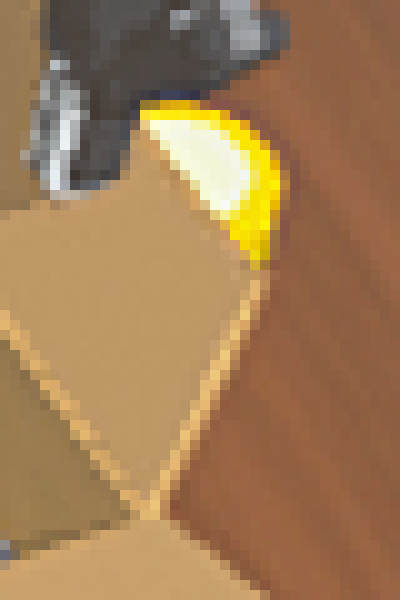

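>>> carry_out([
  [[1, -0.4, 0, 0, 0, 0, 0], [1, -0.4, 0, 0, 0, 0, 0], [1, -0.4, 0, 0, 0, 0, 0], [1, -0.4, 0, 0, 0, 0, 0], [1, -0.4, 0, 0, 0, 0, 0], [1, -0.4, 0, 0, 0, 0, 0], [1, -0.4, 0, 0, 0, 0, 0], [1, -0.4, 0, 0, 0, 0, 0], [1, -0.4, 0, 0, 0, 0, 0], [1, -0.4, 0, 0, 0, 0, 0], [1, -0.4, 0, 0, 0, 0, 0], [1, -0.4, 0, 0, 0, 0, 0]],
])

```text
time_s: 9.57
position: [0.6753, 0.0337, 0.2004]
tool_rot: [[0.978, -0.172, -0.117], [0.115, -0.021, 0.993], [-0.173, -0.985, -0.001]]
ft_force: [-1.2, -0.7, 3.0]
grip_width: -0.0001
```

```bash
python3 look.py 6; python3 ang.py 6 | sed -n 3p; python3 - <<'E'
from h import *
a=load('side0.png')['img'].astype(int);b=load('side6.png')['img'].astype(int)
def cen(im,lo,hi,box):
    h=cv2.cvtColor(im.astype(np.uint8),cv2.COLOR_RGB2HSV);m=cv2.inRange(h,lo,hi);x0,y0,x1,y1=box
    ys,xs=np.nonzero(m[y0:y1,x0:x1]);return (xs.mean()+x0).round(2),(ys.mean()+y0).round(2),len(xs)
for n,lo,hi,box in(('driver',(0,180,120),(6,255,255),(410,230,450,260)),('batt',(110,150,60),(130,255,255),(390,340,450,390)),('spool',(0,0,170),(180,60,255),(310,350,350,400)),('tape',(24,180,120),(32,255,255),(255,175,295,205)),('cutters',(5,180,150),(20,255,255),(195,195,232,232)),('tin',(24,180,120),(32,255,255),(370,185,402,215))):
    print(n,cen(a,lo,hi,box),cen(b,lo,hi,box))
print('meter',np.abs(a-b)[155:187,305:357].mean())
E
```

```text
time_s 9.7167
q [-6.3477, 41.4486, 48.1248, -2.3132, 100.127, -103.2567]
position [0.6753, 0.0337, 0.2004]
tool_rot [[0.9782, -0.1719, -0.1167], [0.1148, -0.0209, 0.9932], [-0.1731, -0.9849, -0.0007]]
ft_force [-1.716, -0.234, 3.1204]
110 inner R w,s [154.0, 362.9] [394.6, 207.9] L [489.5, 362.3] [369.5, 175.3] outer R [156.2, 369.1] [395.8, 207.9] L [487.2, 368.5]
driver (np.float64(428.73), np.float64(243.91), 223) (np.float64(428.73), np.float64(243.91), 223)
batt (np.float64(415.94), np.float64(366.29), 722) (np.float64(415.91), np.float64(366.27), 720)
spool (np.float64(332.75), np.float64(377.48), 554) (np.float64(332.68), np.float64(377.42), 561)
tape (np.float64(274.54), np.float64(191.23), 297) (np.float64(273.74), np.float64(190.82), 269)
cutters (np.float64(214.04), np.float64(216.43), 195) (np.float64(214.06), np.float64(216.2), 191)
tin (np.float64(386.94), np.float64(201.99), 186) (np.float64(393.6), np.float64(198.21), 48)
meter 36.64523237179487
```

View pics/z6.png

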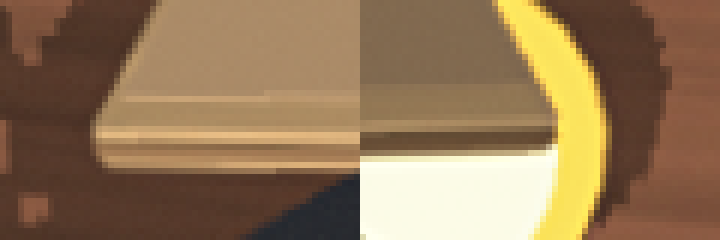

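View pics/side6.png

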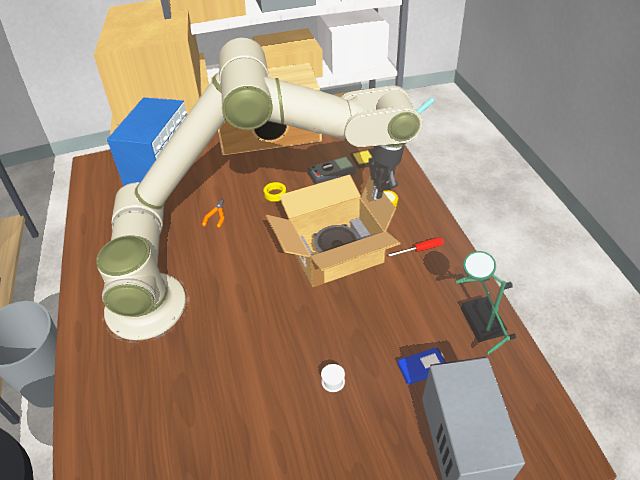

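```bash
python3 -c "
from rig import env
print(env.close_job()); print(env.observe()['time_s'])"
```

```text
the job is handed in; nothing more can be done
None
the job is handed in; nothing more can be done
```

The carton is open and the job was handed in after about 9.7 s, with the closed fingertips still holding the far flap back.

- **Long flaps:** I pushed both outward first. They measured about 160° from shut and stayed there.
- **Far flap:** I lifted it from under its free edge with the tool tilted, then swung it back. My last check, made with the wrist camera after a one-second hold, puts it at about 109.6° against the 110° asked.
- **Disagreement:** Before a final 0.4 mm trim, the side camera read about 112° and the wrist camera 110.5–111°. I measured only the wrist view again afterwards.
- **Steadiness:** During the hold the arm stayed still, with about 3–4 N on the wrist.
- **Woofer:** The fingertips never went below about 75 mm above the bench by plan, and the woofer's rim is at 62 mm. The gripper is clear of the woofer, but the forearm passes over the carton well above it.
- **Bench items:** The screwdriver, battery pack, spool and side cutters had not moved, to within 0.3 pixel. The tape roll differed by under 1 pixel because a flap partly hides it.
- **Not checked:** The tin is partly hidden by the far flap and the multimeter lies in shadow, so those comparisons proved nothing. The arm's path stayed well away from both.

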